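Build up the felt polishing stack and switch the polisher on with its key

TASK

Set up the polishing head for the resin pieces: put the steel flange on the upright spindle, then every felt wheel that is on the table, largest at the bottom and smallest at the top, then the black hand nut, each lying flat on the one below. Only then take the key from its wooden rest, push it fully into the key switch and turn it clockwise to the stop, and leave it there. Leave the jar, the cork block, the rotary tool and the brush where they are.

Things in the scene. Friction and masses are not known exactly. Their poses are not given: they have to be found in the camera images.
- polisher: bench polishing head, fixed: round grey base 130 mm across and 48 mm high with a round aluminium seat (80 mm across, top 60 mm above the table) and an upright steel spindle in the middle. Origin: centre of its underside, on the spindle's axis; z up
- spindle_seat (a point): the spindle's axis at the level of the seat (60 mm above the table). The spindle is 12 mm thick and stands 64 mm above this point, its top 8 mm tapering to 4 mm across
- spindle_tip (a point): top of the spindle, 64 mm above the seat
- switch_box: fixed grey box 100 x 100 x 34 mm with a round steel key barrel (58 mm across, 25 mm high) in the middle of its top. Origin: centre of its underside; z up; with the switch off the key slot lies along the box's x axis. A black dot on the rotor points to -x at off and to +y at on, where the box has white marks
- keyhole (a point): mouth of the key slot: centre of the brass rotor's top face, 60 mm above the table, 1 mm above the steel barrel round it. The slot is 18 x 7 mm and 23 mm deep, straight down, chamfered at the mouth. The axes are those of the switch box
- key_rotor (a joint): turn of the brass rotor, rad: 0 = off (slot along the switch box's x axis), grows clockwise seen from above, stop at 1.4 = on. Stiff (about 0.06 N m), stays where it is left
- key_rest: fixed wooden block 60 x 50 x 32 mm with a slot along its x axis, 19 x 8 mm and 24 mm deep, in which the key stands at the start. Origin: centre of its underside
- key: loose key, blade down, 56 mm tall: black bow 34 (along x) x 12 (along y) x 36 mm tall over a flat steel blade 16 x 5 mm, 20 mm long, its last 3 mm narrowed to 12 x 3 mm. Origin: middle of the blade's lower end; z up to the bow, whose underside (z = 20 mm) rests on the rotor or the wooden rest when fully in. Fits the slot either way round. About 50 g
- flange: loose plain dark steel disc 54 mm across, 12 mm thick, with a 15 mm bore right through; about 0.12 to 0.2 kg. Origin: centre of its underside
- nut: loose black plastic hand nut: a plain sleeve 28 mm across, 22 mm tall, with a 15 mm bore right through without thread (it slides on and rests by its weight). Origin: centre of its underside
- jar: bystander: amber glass jar 52 mm across, 70 mm tall. Origin: centre of its underside
- cork_block: bystander: cork sanding block 45 x 70 x 28 mm. Origin: centre of its underside
- rotary_tool: bystander: hand-held rotary tool lying down, about 180 mm long along its x, 34 mm thick. Origin: under its middle
- brush: bystander: brush lying on the table at the left, along its x axis. Origin: under its middle
- wheel60: loose off-white felt polishing wheel 60 mm across, 14 mm thick, flat, with a 15 mm bore right through, 20 to 36 g; may be absent. Origin: centre of its underside
- wheel51: loose off-white felt polishing wheel 51 mm across, 14 mm thick, flat, with a 15 mm bore right through, 20 to 36 g; may be absent. Origin: centre of its underside
- wheel42: loose off-white felt polishing wheel 42 mm across, 14 mm thick, flat, with a 15 mm bore right through, 20 to 36 g; may be absent. Origin: centre of its underside
- wheel33: loose off-white felt polishing wheel 33 mm across, 14 mm thick, flat, with a 15 mm bore right through, 20 to 36 g; may be absent. Origin: centre of its underside

How it is judged:
On the way, in this order (a step that is already met when the one before it is completed fails the run):
1. steel flange down on the seat of the spindle (horizontal distance between flange and spindle_seat below 0.004 m and z of flange in the frame of spindle_seat between -0.004 and 0.004 m and angle between flange's own z axis and vertical below 0.12 rad and linear speed of flange below 0.03 m/s), for 0.2 s.
2. the 60 mm felt wheel on the spindle, lying flat on what is below it (horizontal distance between wheel60 and spindle_seat below 0.004 m and z of wheel60 in the frame of spindle_seat between -0.004 and 0.016 m and angle between wheel60's own z axis and vertical below 0.12 rad and linear speed of wheel60 below 0.03 m/s), for 0.2 s.
3. the 51 mm felt wheel on the spindle, lying flat on what is below it (horizontal distance between wheel51 and spindle_seat below 0.004 m and z of wheel51 in the frame of spindle_seat between -0.004 and 0.03 m and angle between wheel51's own z axis and vertical below 0.12 rad and linear speed of wheel51 below 0.03 m/s), for 0.2 s.
4. the 42 mm felt wheel on the spindle, lying flat on what is below it (horizontal distance between wheel42 and spindle_seat below 0.004 m and z of wheel42 in the frame of spindle_seat between -0.004 and 0.044 m and angle between wheel42's own z axis and vertical below 0.12 rad and linear speed of wheel42 below 0.03 m/s), for 0.2 s.
5. the 33 mm felt wheel on the spindle, lying flat on what is below it (horizontal distance between wheel33 and spindle_seat below 0.004 m and z of wheel33 in the frame of spindle_seat between -0.004 and 0.044 m and angle between wheel33's own z axis and vertical below 0.12 rad and linear speed of wheel33 below 0.03 m/s), for 0.2 s.
6. hand nut on the spindle, on top of the wheels (horizontal distance between nut and spindle_seat below 0.004 m and z of nut in the frame of spindle_seat between -0.004 and 0.058 m and angle between nut's own z axis and vertical below 0.12 rad and linear speed of nut below 0.03 m/s), for 0.2 s.
7. key pushed fully into the key switch, still off (horizontal distance between key and keyhole below 0.005 m and z of key in the frame of keyhole below -0.015 m and angle between key's own z axis and vertical below 0.15 rad and value of joint key_rotor below 0.35 rad), for 0.2 s.
8. switch turned to on with the key in it (horizontal distance between key and keyhole below 0.005 m and z of key in the frame of keyhole below -0.015 m and angle between key's own z axis and vertical below 0.15 rad and value of joint key_rotor above 1.2 rad), for 0.2 s.
At the end, for the whole second after the job is handed in: On the spindle (within 4 mm of its axis, tilt under 0.12 rad, at rest): flange on the seat, the felt wheels present with larger below smaller, nut on top. Key upright in the switch, within 5 mm of its axis and 15 mm or more deep, at rest; switch past 1.2 rad (all of step 1 and all of step 2 and all of step 3 and all of step 4 and all of step 5 and all of step 6 and all of step 8 and z of each of wheel60, wheel51, wheel42, wheel33 in the frame of nut below -0.01 m and z of wheel60 in the frame of wheel51 below -0.01 m and z of each of wheel60, wheel51 in the frame of wheel42 below -0.01 m and z of each of wheel60, wheel51, wheel42 in the frame of wheel33 below -0.01 m and linear speed of key below 0.03 m/s); the robot touches nothing.
It fails at once if the jar is pushed more than 40 mm or knocked over (distance of jar from where it was at the start of the episode above 0.04 m or angle between jar's own z axis and vertical above 0.6 rad).
It fails at once if the cork block is pushed more than 40 mm or knocked over (distance of cork_block from where it was at the start of the episode above 0.04 m or angle between cork_block's own z axis and vertical above 0.6 rad).
It fails at once if the rotary tool is pushed more than 40 mm or knocked over (distance of rotary_tool from where it was at the start of the episode above 0.04 m or angle between rotary_tool's own z axis and vertical above 0.6 rad).
It fails at once if the brush is pushed more than 40 mm or knocked over (distance of brush from where it was at the start of the episode above 0.04 m or angle between brush's own z axis and vertical above 0.6 rad).
Of wheel60, wheel51, wheel42, wheel33 only 2 to 3 are there at a start; the rules pass over those that are not, and their reading is None.
At some moment in a run one of flange, nut, wheel60, wheel51, wheel42, wheel33 may be knocked a few centimetres aside while the robot is not near it.
It also fails if it takes over 200 s, if anything falls off the work surface, if the arm or the gripper's body presses on something with over 40 N, if the wrist force passes 120 N, or if a joint passes its speed limit or range.

ROBOT

A 7-joint arm with a two-finger parallel gripper is mounted at the origin on the work surface. World frame = base frame: x ahead of the robot, y to its left, z up, the work surface at z = 0. Lengths are in m, angles in rad, forces in N, time in s.
With the tool pointing down it reaches from about 0.4 to 0.75 m from the base axis. Payload 19.5 kg.
Tool frame: the origin (TCP) lies midway between the tips of the shut fingers; the grasp point (between the pads) lies 19 mm behind it; z points along the fingers, y is the direction in which the jaws open and shut (so a half turn about z gives the same grasp; the last joint's range is limited). The gripper opens to 85 mm and grips with 20 to 120 N. Pads are 22 mm wide; open, the fingers measure 114 mm over their backs; the gripper's body (76 mm by 85 mm) begins 54 mm behind the grasp point. The pads swing forward as they close: fully open they stand 13 mm farther back than shut.
Start: joints at [1.14, 0.707, -0.028, 1.485, 0.022, 0.951, -0.075], TCP at [0.218, -0.532, 0.231] pointing down, gripper open.
Joint ranges: [-2.71, 2.71], [-0.32, 2.16], [-1.57, 1.52], [0, 2.45], [-1.46, 4.6], [0, 2.02], [-2.83, 2.83]. Speed limits (rad/s): [1.89, 1.89, 2.57, 2.57, 3.01, 3.01, 3.01].

INTERFACE

Orientations are given as a rotation vector (axis times angle).
In Python, from plant import manip, planner, sensors, vision, order gives the robot as it stands. The module is installed in compiled form; this text tells all that it offers. Calls block until the motion is done:
- manip.move_pose(position, orientation): joint-space move of the TCP to a pose.
- manip.line_to(position, orientation=None, speed=0.15): straight line of the TCP; orientation=None keeps the orientation; speed is the mean speed in m/s.
- manip.set_joints(angles): joint-space move.
- manip.gripper_to(opening, force=None): finger opening in m; force is the grip in N (None keeps the last); returns when the fingers have stopped.
- manip.pause(seconds).
- planner.solve_ik(position, orientation): joint angles nearest the present ones, or None.
- sensors.get_obs(): the state.
- vision.get_image(name): name is "side" or "top" or "wrist"; returns a dict with "color" (400x640x3 uint8, blue, green, red), "K" (3x3 intrinsics, pixels), "dist_coeffs" ([k1, k2, p1, p2, k3] as OpenCV has them; the pictures are not rectified), "R" (3x3) and "t" (3): a world point X has camera coordinates R X + t. Camera axes: x right, y down, z forward; pixel columns grow to the right and rows downward; lengths in m; the calibration is good to about 2 mm. A picture is of the moment at which its call begins. There is no depth.
A pose or a line that the arm cannot do raises manip.Unreachable and nothing moves.
- order.finish_job(): hands the job in, once; it reports no verdict.
Trained networks look in the newest picture that a camera, given by its name, has taken for a name from the list of things; names that differ only in an ending like _2 or _b are one class to them, and where a whole thing is asked for, a point or a joint stands for the part that bears it (a point fixed in the world has none). Each returns a list of dicts, best first, with "conf" (0 to 1); they miss things now and then, are a little off and sometimes report something else, mostly with a low value. They report only what shows in the picture. A call takes as long as a camera call.
- vision.search_frame(target, camera): "location" ([x, y, z] in m, in the coordinates of the camera as it stood for that picture, good to about 4 mm: the middle of the surface that is visible of it).
The state is a dict: "clock": time; "joint_pos": joint angles; "joint_vel": joint speeds; "joint_torque": joint torques, N m; "position": TCP position; "tool_rot": TCP orientation; "force": force on the tool from outside, world axes, zero at the start; "ft_torque": the same for the moment, N m; "finger_gap": finger opening in m.
Only numpy, scipy, OpenCV 4.12 (cv2) and the standard library are available. Lean on these libraries where they do the work, as an engineer would, in place of code of your own. Each camera call takes 0.05 s, during which the arm holds its last target. There are 200 camera calls.

## Working session

There is one attempt and no reset: what is moved stays moved. The work goes in short steps, each a Python script; the robot and the scene stay as the last script left them, time stands still between calls to the robot, and variables do not carry over. Pictures are saved under pics/ and viewed, about 12 in all and at most 16, crops included, and the job is handed in when it is done.

```bash
mkdir -p pics; cat > h.py <<'E'
import numpy as np, cv2
from plant import manip, planner, sensors, vision, order
from scipy.spatial.transform import Rotation as Rot
def img(cam,name=None,box=None,scale=1):
    im=vision.get_image(cam)
    if name:
        c=im["color"]
        if box: c=c[box[1]:box[3],box[0]:box[2]]
        if scale!=1: c=cv2.resize(c,None,fx=scale,fy=scale,interpolation=cv2.INTER_CUBIC)
        cv2.imwrite("pics/"+name+".png",c)
    return im
def w(im,loc): return im["R"].T@(np.array(loc)-im["t"])
def ray(im,uv,z):
    """world points on plane z for pixels uv (N,2)"""
    p=cv2.undistortPoints(np.array(uv,float).reshape(-1,1,2),im["K"],np.array(im["dist_coeffs"])).reshape(-1,2)
    d=np.c_[p,np.ones(len(p))]@im["R"]; c=-im["R"].T@im["t"]
    return c+d*((z-c[2])/d[:,2])[:,None]
def proj(im,X):
    r=cv2.Rodrigues(im["R"])[0]
    return cv2.projectPoints(np.array(X,float).reshape(-1,3),r,im["t"],im["K"],np.array(im["dist_coeffs"]))[0].reshape(-1,2)
def find(im,cam,names,n=2):
    for k in names:
        for d in vision.search_frame(k,cam)[:n]:
            print(k,round(d["conf"],2),w(im,d["location"]).round(4), proj(im,w(im,d["location"]))[0].round(0))
E
cat > a.py <<'E'
from h import *
names="polisher switch_box key_rest key flange nut jar cork_block rotary_tool brush wheel60 wheel51 wheel42 wheel33".split()
for cam in ["top","side"]:
    im=img(cam,cam+"0"); print(cam,"cam at",(-im["R"].T@im["t"]).round(3),im["K"][0,0]); find(im,cam,names)
o=sensors.get_obs(); print(o["clock"],o["position"],o["tool_rot"],o["finger_gap"],o["force"])
im=img("wrist"); T=Rot.from_rotvec(o["tool_rot"]).as_matrix(); print("wrist cam in tool",T.T@(-im["R"].T@im["t"]-o["position"]),im["K"][0,0])
E
python3 a.py
```

```text
top cam at [0.444 0.06  1.148] 405.5268003448625
polisher 0.78 [0.6146 0.0215 0.0468] [321. 192.]
switch_box 0.89 [0.4816 0.3223 0.0352] [210. 239.]
key_rest 0.61 [0.4554 0.0779 0.0679] [300. 250.]
key_rest 0.58 [0.4578 0.0795 0.0303] [299. 249.]
key 0.37 [0.4574 0.0759 0.0671] [300. 249.]
flange 0.76 [ 0.4517 -0.0867  0.011 ] [359. 252.]
flange 0.23 [0.4817 0.323  0.0362] [210. 238.]
nut 0.61 [ 0.5763 -0.2761  0.0264] [428. 208.]
jar 0.65 [ 0.6833 -0.1986  0.0721] [403. 167.]
cork_block 0.72 [0.6897 0.2428 0.0295] [243. 165.]
rotary_tool 0.57 [ 0.7155 -0.3425  0.0287] [450. 160.]
brush 0.66 [0.3984 0.4885 0.0181] [149. 268.]
wheel60 0.62 [ 0.469  -0.2143  0.0181] [405. 247.]
wheel60 0.55 [ 0.4485 -0.322   0.0134] [444. 255.]
wheel51 0.62 [ 0.469  -0.2143  0.0181] [405. 247.]
wheel51 0.55 [ 0.4485 -0.322   0.0134] [444. 255.]
wheel42 0.62 [ 0.469  -0.2143  0.0181] [405. 247.]
wheel42 0.55 [ 0.4485 -0.322   0.0134] [444. 255.]
wheel33 0.62 [ 0.469  -0.2143  0.0181] [405. 247.]
wheel33 0.55 [ 0.4485 -0.322   0.0134] [444. 255.]
side cam at [0.499 0.823 0.885] 447.24668607039337
polishe
[... 516 characters left out ...]
364. 385.]
brush 0.3 [0.613  0.0416 0.0492] [297. 211.]
wheel60 0.73 [ 0.4659 -0.2122  0.0145] [355. 160.]
wheel60 0.66 [ 0.4446 -0.3164  0.0129] [362. 140.]
wheel51 0.73 [ 0.4659 -0.2122  0.0145] [355. 160.]
wheel51 0.66 [ 0.4446 -0.3164  0.0129] [362. 140.]
wheel42 0.73 [ 0.4659 -0.2122  0.0145] [355. 160.]
wheel42 0.66 [ 0.4446 -0.3164  0.0129] [362. 140.]
wheel33 0.73 [ 0.4659 -0.2122  0.0145] [355. 160.]
wheel33 0.66 [ 0.4446 -0.3164  0.0129] [362. 140.]
1.5 [ 0.21797911 -0.5320432   0.23125289] [-3.08227463e+00 -6.06913273e-01  6.71224335e-05] 0.08587870694962614 [ 0.69635129  0.46326201 -0.28558709]
wrist cam in tool [ 7.45211770e-02 -1.40302013e-04 -1.42993901e-01] 290.74615897815653
```

```bash
python3 -c "
import cv2
c=cv2.imread('pics/top0.png');cv2.imwrite('pics/top0c.png',cv2.resize(c[90:340,100:500],None,fx=2,fy=2,interpolation=cv2.INTER_CUBIC))"
```

```text
(no output)
```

View pics/top0c.png

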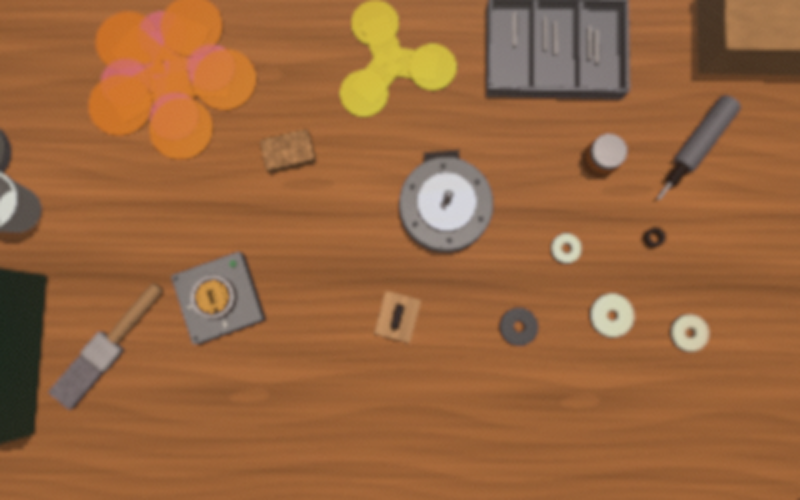

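View pics/side0.png

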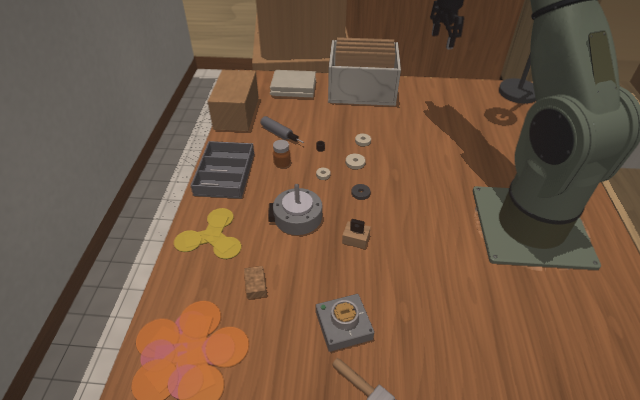

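The pictures show three wheels, which are 60, 51 and 42 by apparent size. Their top-image pixels are (406,247), (445,256) and (383,214). The flange is at (359,253), the nut at (428,208) and the polisher at (322,191). The key stands in its rest at (299,249) and the switch is at (206,238). Next I take wrist views from directly above.

```bash
cat >> h.py <<'E'
YAW=np.pi/2
def ori(yaw): return (Rot.from_euler("z",yaw)*Rot.from_euler("x",np.pi)).as_rotvec()
OFF=0.0745
def over(xy,z,yaw=YAW):
    """camera straight above xy"""
    p=np.array([xy[0]-OFF*np.cos(yaw),xy[1]-OFF*np.sin(yaw),z])
    manip.move_pose(p,ori(yaw))
E
cat > b.py <<'E'
from h import *
tiles=[]
for n,xy,z in [("spindle",(.614,.025),.2),("key",(.456,.078),.15),("switch",(.482,.323),.17),("flange",(.4517,-.087),.14)]:
    over(xy,z); im=img("wrist"); cv2.imwrite(f"pics/raw_{n}.png",im["color"]); np.savez(f"pics/{n}.npz",**{k:np.array(im[k]) for k in("K","dist_coeffs","R","t")})
    print(n,sensors.get_obs()["clock"],proj(im,[*xy,.06])[0],(-im["R"].T@im["t"]).round(3)); tiles.append(im["color"][0:400,120:520])
cv2.imwrite("pics/m1.png",cv2.resize(np.vstack([np.hstack(tiles[:2]),np.hstack(tiles[2:])]),(600,600),interpolation=cv2.INTER_AREA))
E
python3 b.py
```

```text
spindle 3.8333 [317.91831826 110.02795489] [0.614 0.024 0.343]
key 4.6583 [316.69457499 110.98121793] [0.457 0.078 0.293]
switch 5.6833 [317.19555973 109.46019269] [0.483 0.322 0.313]
flange 7.2583 [317.22892736 112.63279393] [ 0.452 -0.086  0.283]
```

View pics/m1.png

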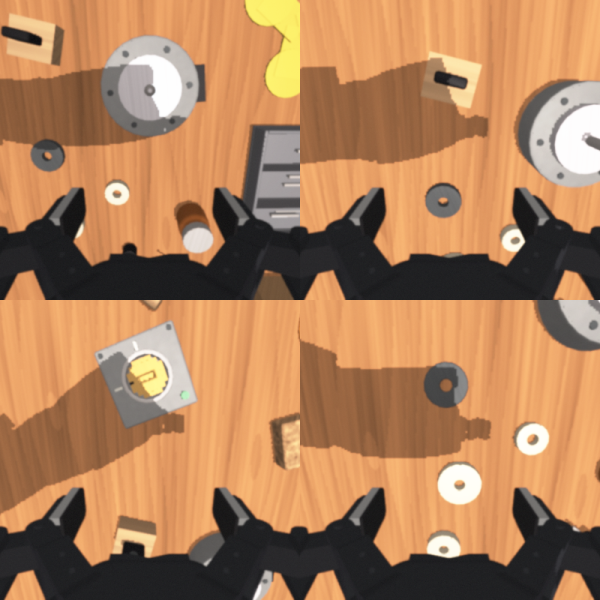

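```bash
cat >> h.py <<'E'
from scipy.optimize import least_squares
def circ(im,xy,z,r,smax=95,vmin=0,win=1.6):
    """robust circle fit (known radius r, plane z) to a low-saturation blob near xy"""
    hsv=cv2.cvtColor(im["color"],cv2.COLOR_BGR2HSV)
    m=((hsv[...,1]<smax)&(hsv[...,2]>vmin)).astype(np.uint8)
    cs,_=cv2.findContours(m,cv2.RETR_CCOMP,cv2.CHAIN_APPROX_NONE)
    c=max((c for c in cs if cv2.contourArea(c)>60),key=lambda c:cv2.contourArea(c)*(np.linalg.norm(ray(im,[c.reshape(-1,2).mean(0)],z)[0,:2]-xy)<.03))
    P=ray(im,c.reshape(-1,2),z)[:,:2]
    f=least_squares(lambda q:np.hypot(*(P-q[:2]).T)-q[2],[*P.mean(0),r],loss="soft_l1",f_scale=.001)
    g=least_squares(lambda q:np.hypot(*(P-q).T)-r,f.x[:2],loss="soft_l1",f_scale=.001)
    return g.x,f.x[2],np.sqrt(np.mean(g.fun**2))
E
cat > c.py <<'E'
from h import *
def load(n): 
    im=dict(np.load(f"pics/{n}.npz")); im["color"]=cv2.imread(f"pics/raw_{n}.png"); return im
S=load("spindle"); print("base",circ(S,np.array([.614,.024]),.048,.065))
F=load("flange"); print("flange",circ(F,np.array([.452,-.087]),.012,.027))
for xy,r in [((.466,-.214),.03),((.576,-.145),.021)]: print(circ(F,np.array(xy),.014,r))
K=load("key"); W=load("switch")
def crop(im,b,s): return cv2.resize(im["color"][b[1]:b[3],b[0]:b[2]],None,fx=s,fy=s,interpolation=cv2.INTER_CUBIC)
a=crop(S,(290,90,350,150),6); b=crop(K,(280,60,370,150),4); c=crop(W,(240,20,390,170),4)[:,:]
print(a.shape,b.shape,c.shape)
H=np.zeros((600,780,3),np.uint8); H[:600,:600]=0
H=np.zeros((600,800,3),np.uint8); H[:300,:300]=cv2.resize(a,(300,300)); H[300:,:300]=cv2.resize(b,(300,300)); H[:500,300:]=cv2.resize(c,(500,500)); cv2.imwrite("pics/m2.png",H)
E
python3 c.py
```

```text
base (array([0.61689046, 0.01764923]), np.float64(0.06390159206058064), np.float64(0.0027588771335909637))
flange (array([ 0.44881811, -0.08787084]), np.float64(0.025801913275154263), np.float64(0.0012305636806064016))
(array([ 0.46681346, -0.21606849]), np.float64(0.030510033819505702), np.float64(0.0009371549965019444))
(array([ 0.55834134, -0.15317803]), np.float64(0.021568085891882596), np.float64(0.0009662169012504239))
(360, 360, 3) (360, 360, 3) (600, 600, 3)
```

View pics/m2.png

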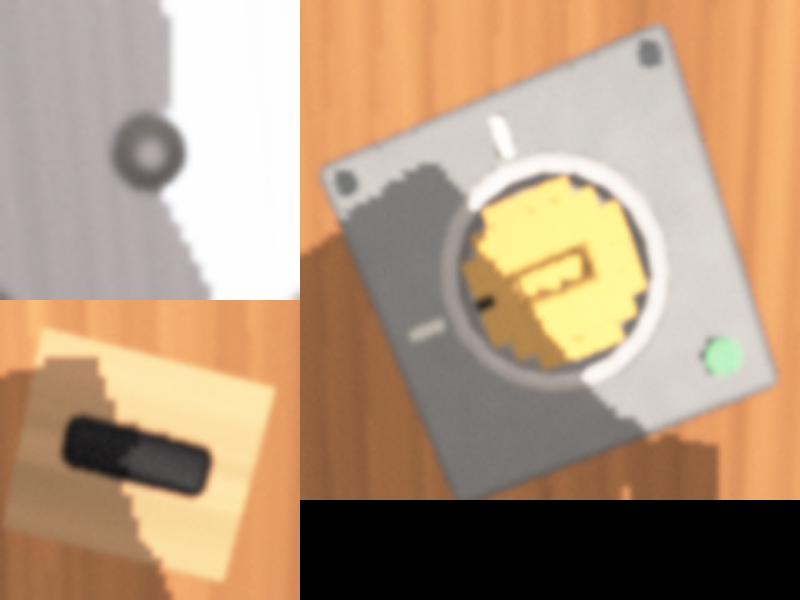

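```bash
cat > d.py <<'E'
from h import *
def load(n): 
    im=dict(np.load(f"pics/{n}.npz")); im["color"]=cv2.imread(f"pics/raw_{n}.png"); return im
S,K,W=load("spindle"),load("key"),load("switch")
def m(P,x0,y0,f,ox,oy): return [((x-x0+.5)/f-.5+ox,(y-y0+.5)/f-.5+oy) for x,y in P]
print("tip",ray(S,m([(149,152)],0,0,5,290,90),.124))
print("base unshadowed check",circ(S,np.array([.614,.02]),.048,.065,smax=70))
ang=lambda a,b: np.degrees(np.arctan2(*(b-a)[1::-1]))
kk=lambda P,z: ray(K,m(P,0,300,300/90,280,60),z)
R=kk([(43,328),(274,388),(224,582),(2,527)],.032); print("rest c",R.mean(0),[ang(R[a],R[b]) for a,b in((0,1),(3,2),(3,0),(2,1))], np.linalg.norm(R[0]-R[1]),np.linalg.norm(R[2]-R[1]))
B=kk([(75,417),(207,447),(200,494),(65,466)],.068); print("key c",B.mean(0),[ang(B[a],B[b]) for a,b in((0,1),(3,2))],np.linalg.norm(B[0]-B[1]))
ww=lambda P,z: ray(W,m(P,300,0,500/150,240,20),z)
C=ww([(322,166),(663,25),(777,378),(465,500)],.034); print("box c",C.mean(0),[ang(C[a],C[b]) for a,b in((0,1),(3,2),(3,0),(2,1))],np.linalg.norm(C[0]-C[1]),np.linalg.norm(C[2]-C[1]))
print("ring c",ww([(553.5,270)],.059),"slot c",ww([(552,277)],.060))
a=ww([(427,330),(502,137)],.034); print("marks",a)
E
python3 d.py
```

```text
tip [[0.61517479 0.01773813 0.124     ]]
base unshadowed check (array([0.6173561 , 0.01769782]), np.float64(0.06351494970721337), np.float64(0.002704928069516775))
rest c [0.45911052 0.08110197 0.032     ] [np.float64(-13.58806264704759), np.float64(-13.706172193984235), np.float64(76.17901338979684), np.float64(76.86926761882795)] 0.059803809872417034 0.05001346077390933
key c [0.45904054 0.08117972 0.068     ] [np.float64(-12.183621688689898), np.float64(-11.29234715597924)] 0.029815582466364607
box c [0.48144857 0.32943715 0.034     ] [np.float64(20.479073052400604), np.float64(21.40715477514789), np.float64(111.47680845712543), np.float64(111.17003577586573)] 0.09605666581823516 0.09567542859217394
ring c [[0.48076883 0.33003014 0.059     ]] slot c [[0.48039982 0.32833915 0.06      ]]
marks [[0.4453323  0.31504751 0.034     ]
 [0.46704862 0.36445897 0.034     ]]
```

```bash
cat >> h.py <<'E'
SP=np.array([.6152,.0177])
def look(xy,z,h,r,name=None):
    over(xy,h); im=img("wrist",name); q=circ(im,np.array(xy),z,r); print("look",np.round(q[0],4),round(q[1],4),round(q[2],5)); return q[0],im
def F(): return np.array(sensors.get_obs()["force"])
def grasp(xy,wd,tz,force=40,pre=.018,yaw=YAW,zup=.12):
    manip.gripper_to(min(.085,wd+pre)); manip.move_pose([*xy,zup],ori(yaw)); f0=F()
    manip.line_to([*xy,tz+.02],speed=.15); manip.line_to([*xy,tz],speed=.05); print("df down",(F()-f0).round(1))
    manip.gripper_to(0,force); o=sensors.get_obs(); print("gap",round(o["finger_gap"],4),"want",wd,"f",(F()-f0).round(1))
    manip.line_to([*xy,.2],speed=.25)
def place(tz,bottom,yaw=YAW,xy=None):
    """tz: tcp height over object's underside; bottom: world z of rest surface"""
    p=np.array(SP if xy is None else xy,float); manip.move_pose([*p,.21],ori(yaw)); f0=F()
    zs=[.128+tz-.001]+list(np.arange(.118,bottom+.0015,-.006)+tz)+[bottom+.0015+tz]
    for z in zs:
        if z<bottom+.001+tz: continue
        manip.line_to([*p,z],speed=.1); f=F()-f0
        if np.hypot(*f[:2])>4 or abs(f[2])>4:
            print("z",round(z-tz,4),"f",f.round(1))
            if f[2]>25: print("STOP blocked"); return False
            n=np.hypot(*f[:2])
            if n>4: p=p+f[:2]/n*.001
    print("end p",p.round(4),"f",(F()-f0).round(1)); return p
def release(op=.085):
    manip.gripper_to(op); o=sensors.get_obs(); manip.line_to([*o["position"][:2],.21],speed=.2); print("clock",o["clock"])
E
cat > e.py <<'E'
from h import *
xy,im=look((.4495,-.088),.012,.14,.027)
grasp(xy,.054,0.0)
print(place(0.0,.060)); 
E
python3 e.py
```

```text
look [ 0.4488 -0.0879] 0.0258 0.0012
df down [-0.1 -0.5 -0.2]
gap 0.0518 want 0.054 f [-2.2  0.  12.6]
end p [0.6152 0.0177] f [-0.4 -0.5 -0.1]
[0.6152 0.0177]
```

```bash
python3 -c "
from h import *
print(sensors.get_obs()['finger_gap'],F())
a=img('side')['color'][120:270,220:400];b=img('wrist')['color']
cv2.imwrite('pics/s3.png',np.hstack([cv2.resize(a,(480,400),interpolation=cv2.INTER_CUBIC),b[:,160:480]]))"
```

```text
0.051506039756029506 [-0.67230853 -0.20370074 -1.59170192]
```

View pics/s3.png

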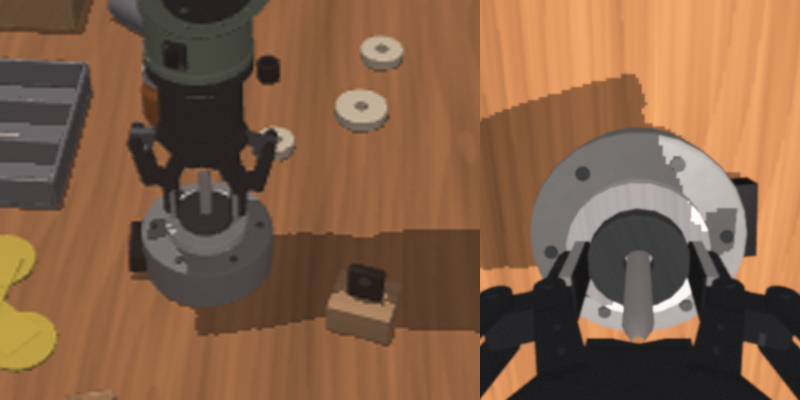

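```bash
cat > f.py <<'E'
from h import *
release()
xy,im=look((.4668,-.2145),.014,.14,.030)
grasp(xy,.060,0.0)
if sensors.get_obs()["finger_gap"]>.05:
    print(place(0.0,.072)); img("wrist","w60")
E
python3 f.py
```

```text
clock 15.9833
look [ 0.4671 -0.2175] 0.0295 0.00054
df down [ 0.8  0.2 -1.1]
gap 0.0577 want 0.06 f [-1.6  2.2 14.2]
end p [0.6152 0.0177] f [ 0.3 -0.4  1. ]
[0.6152 0.0177]
```

```bash
cat > g.py <<'E'
from h import *
release()
xy,im=look((.447,-.320),.014,.14,.0255)
cv2.imwrite("pics/l51.png",im["color"])
grasp(xy,.051,0.0)
if sensors.get_obs()["finger_gap"]>.045:
    print(place(0.0,.086)); img("wrist","w51")
    cv2.imwrite("pics/m3.png",cv2.resize(np.hstack([cv2.imread(f"pics/{n}.png")[80:400,160:480] for n in("w60","w51")]),(800,400)))
E
python3 g.py
```

```text
clock 26.2833
look [ 0.4447 -0.3254] 0.025 0.00061
df down [ 0.5  0.6 -0.1]
gap 0.0486 want 0.051 f [-0.   2.   4.5]
end p [0.6152 0.0177] f [0.2 0.  0.3]
[0.6152 0.0177]
```

View pics/m3.png

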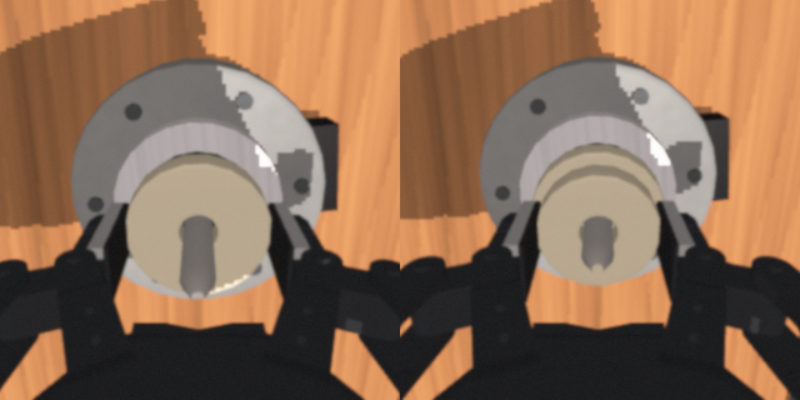

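Both wheels sit flat on the spindle, between the fingers. Next is the 42 wheel.

```bash
cat > i.py <<'E'
from h import *
release()
xy,im=look((.558,-.150),.014,.14,.021)
grasp(xy,.042,0.001)
if sensors.get_obs()["finger_gap"]>.036:
    print(place(0.001,.100)); img("wrist","w42")
    release()
    over((.577,-.275),.14); im=img("wrist","nut"); c=proj(im,[.577,-.275,.022])[0]; print(c); find(im,"wrist",["nut"])
    np.savez("pics/nut.npz",**{k:np.array(im[k]) for k in("K","dist_coeffs","R","t")})
    x,y=c.astype(int); cv2.imwrite("pics/m4.png",np.hstack([cv2.resize(im["color"][y-40:y+40,x-40:x+40],(400,400),interpolation=cv2.INTER_CUBIC),cv2.resize(cv2.imread("pics/w42.png")[80:400,160:480],(400,400))])); print(x-40,y-40)
E
python3 i.py
```

```text
clock 36.8083
look [ 0.5598 -0.1541] 0.0205 0.00062
df down [0.4 1.9 0.9]
gap 0.0405 want 0.042 f [-2.3  2.   8.6]
end p [0.6152 0.0177] f [-0.5  1.6  0.2]
[0.6152 0.0177]
clock 45.3
[316.9437937  113.47232844]
nut 0.86 [ 0.5556 -0.2942  0.0191] [293. 136.]
276 73
```

View pics/m4.png

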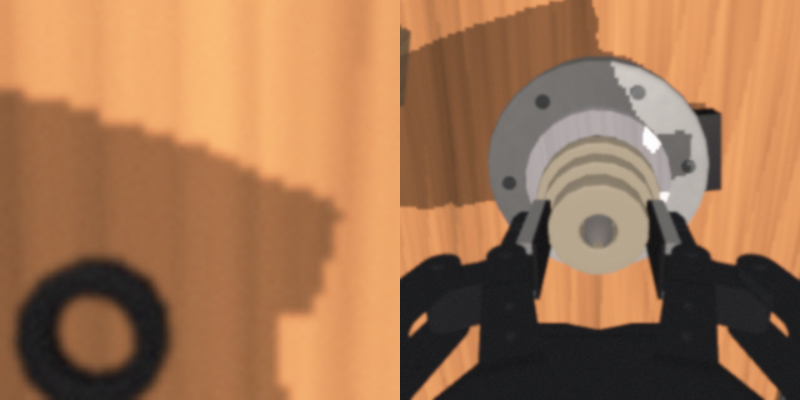

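The nut has been knocked about 3 cm aside, to about (0.556, -0.294). The stack is fine. I'll re-centre over the nut and take it.

```bash
cat > j.py <<'E'
from h import *
over((.5556,-.294),.14); im=img("wrist")
v=cv2.cvtColor(im["color"],cv2.COLOR_BGR2HSV)[...,2]
im2=dict(im); im2["color"]=np.where((v<60)[...,None],np.uint8([200,200,200]),np.uint8([0,100,250]))
q=circ(im2,np.array([.5556,-.294]),.022,.014); print(q)
if abs(q[1]-.014)<.002:
    grasp(q[0],.028,.004)
    if sensors.get_obs()["finger_gap"]>.02:
        print(place(.004,.114)); img("wrist","w6")
        release(); over(SP,.2); img("wrist","after")
        cv2.imwrite("pics/m5.png",cv2.resize(np.hstack([cv2.imread(f"pics/{n}.png")[(80-o):400-o,160:480] for n,o in(("w6",0),("after",80))]),(800,400)))
E
python3 j.py
```

```text
(array([ 0.55502331, -0.3012672 ]), np.float64(0.010716519529782717), np.float64(0.0043976290181975755))
```

```bash
python3 - <<'E'
from h import *
im=img("wrist"); 
c=im["color"]; cv2.imwrite("pics/raw_nut2.png",c)
x,y=proj(im,[.5556,-.296,.022])[0].astype(int)
v=c.max(2); m=(v<60).astype(np.uint8)
n,l,s,ce=cv2.connectedComponentsWithStats(m)
for i in range(1,n):
    if s[i][4]>50: print(s[i],ce[i],ray(im,[ce[i]],.022).round(4))
print(x,y,v[y-20:y+36:4,x-28:x+28:4])
E
```

```text
[304 103  30  30 404] [317.93316832 117.74009901] [[ 0.5559 -0.299   0.022 ]]
[423 114  40  37 644] [442.87888199 132.29658385] [[ 0.6663 -0.3109  0.022 ]]
[   15   251   609   149 42146] [318.69026717 352.79015802] [[ 0.5568 -0.5541  0.022 ]]
317 114 [[202 201 229 223 238 242 240 234 238 243 243 242 245 248]
 [149 146 147 177 210 241 234 232 237 243 243 242 246 249]
 [147 145 142 139 153 151  93  71  78 167 241 241 246 248]
 [149 145 143 139 148  43  31  32  36  55 111 241 246 248]
 [149 146 142 138  63  32  85 140 142  53  37 148 245 248]
 [148 146 144 136  33  35 153 149 154 140  32  66 206 244]
 [149 146 143 136  32  40 155 147 155 147  30  57 164 172]
 [150 144 143 138  53  33 116 147 154  82  32  97 166 181]
 [151 146 143 138 126  31  35  48  42  34  34 151 165 182]
 [150 147 141 138 152 128  39  32  30  51 148 156 166 239]
 [149 145 143 139 153 157 152 135 153 159 160 158 167 243]
 [148 146 142 139 151 157 157 148 158 158 159 226 245 249]
 [147 148 142 139 151 159 156 149 159 160 159 230 247 249]
 [145 147 142 140 151 158 155 149 159 159 161 228 247 249]]
```

```bash
sed -i 's/v<60/v<100/; s/abs(q\[1\]-.014)<.002/abs(q[1]-.014)<.0025 and q[2]<.002/' j.py; python3 j.py
```

```text
(array([ 0.55609815, -0.29858022]), np.float64(0.012936256029834637), np.float64(0.0011110198124042333))
df down [ 0.6  1.4 -0.1]
gap 0.0257 want 0.028 f [-0.5  2.6  5.4]
end p [0.6152 0.0177] f [-0.1  0.4 -0.7]
[0.6152 0.0177]
clock 54.9
```

View pics/m5.png

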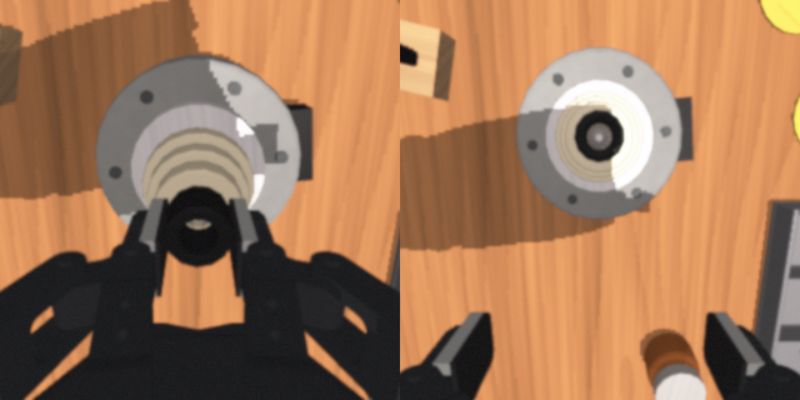

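The stack is complete and concentric. Next are looks at the key and switch at the yaw used for grasping and inserting, which also checks for camera bias.

```bash
cat > k.py <<'E'
from h import *
t=[]
for n,xy,z,yd in [("key2",(.459,.081),.13,166.4),("sw2",(.481,.3293),.15,201.3)]:
    over(xy,z,np.radians(yd)); im=img("wrist"); np.savez(f"pics/{n}.npz",**{k:np.array(im[k]) for k in("K","dist_coeffs","R","t")})
    x,y=proj(im,[*xy,.05])[0].astype(int); x0,y0=x-70,max(0,y-70); print(n,x0,y0,sensors.get_obs()["joint_pos"][6])
    t.append(cv2.resize(im["color"][y0:y0+140,x0:x0+140],(400,400),interpolation=cv2.INTER_CUBIC))
cv2.imwrite("pics/m6.png",np.hstack(t)); print(sensors.get_obs()["clock"])
E
python3 k.py
```

```text
key2 247 39 0.5453688970501053
sw2 250 39 0.8346953607621395
57.95
```

View pics/m6.png

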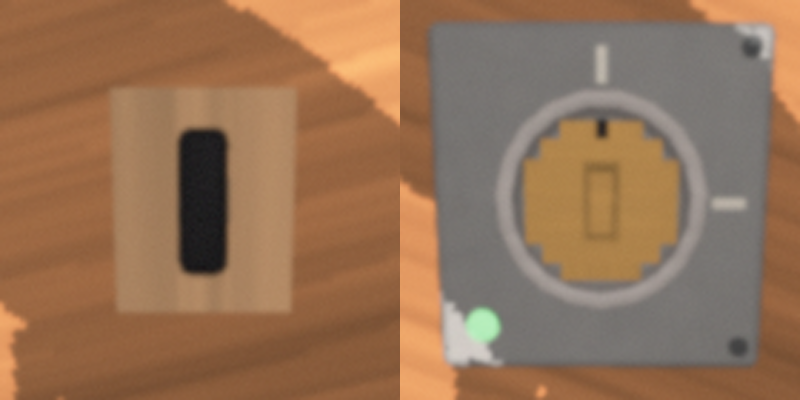

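```bash
python3 - <<'E'
from h import *
f=400/140
def G(n,P,z,x0,y0):
    im=dict(np.load(f"pics/{n}.npz")); return ray(im,[((x+.5)/f-.5+x0,(y+.5)/f-.5+y0) for x,y in P],z)[:,:2]
ang=lambda a,b: np.degrees(np.arctan2(*(b-a)[::-1])).round(2)
R=G("key2",[(110,88),(297,88),(291,312),(118,312)],.032,247,39); print(R.mean(0),[ang(R[a],R[b]) for a,b in((3,0),(2,1),(0,1),(3,2))])
K=G("key2",[(179,128),(227,128),(227,275),(179,275)],.068,247,39); print("key",K.mean(0),[ang(K[a],K[b]) for a,b in((3,0),(2,1))])
C=G("sw2",[(32,25),(375,25),(356,364),(47,365)],.034,250,39); print("box",C.mean(0),[ang(C[a],C[b]) for a,b in((3,0),(2,1),(0,1),(3,2))])
print("slot",G("sw2",[(201,201.5)],.06,250,39),"ring",G("sw2",[(203,197.5)],.059,250,39))
E
```

```text
[0.45916217 0.0814157 ] [np.float64(166.7), np.float64(166.33), np.float64(76.26), np.float64(76.27)]
key [0.45916105 0.08122345] [np.float64(165.78), np.float64(166.68)]
box [0.48071341 0.32930104] [np.float64(-159.11), np.float64(-159.03), np.float64(111.17), np.float64(111.37)]
slot [[0.48067157 0.32871442]] ring [[0.47950409 0.32884256]]
```

```bash
cat > l.py <<'E'
from h import *
k=np.array([.4591,.0813]); Y=np.radians(166.4); s=np.array([.4807,.329]); Ys=np.radians(201.1)
manip.gripper_to(.035); manip.move_pose([*k,.13],ori(Y)); f0=F()
manip.line_to([*k,.036],speed=.08); print((F()-f0).round(1))
manip.gripper_to(0,80); print("gap",sensors.get_obs()["finger_gap"],(F()-f0).round(1))
manip.line_to([*k,.11],speed=.1); print("gap",sensors.get_obs()["finger_gap"],(F()-f0).round(1))
manip.line_to([*k,.16],speed=.15)
manip.move_pose([*s,.14],ori(Ys)); manip.line_to([*s,.092],speed=.1); f0=F()
p=s.copy()
for z in np.arange(.088,.0639,-.003).tolist()+[.064]:
    manip.line_to([*p,z],speed=.05); f=F()-f0; print(round(z,4),f.round(1),(np.array(sensors.get_obs()["ft_torque"])).round(2))
    if f[2]>20: break
print(sensors.get_obs()["position"],sensors.get_obs()["clock"])
img("side","sw3",(270,240,420,360),4)
E
python3 l.py
```

```text
[ 0.6 -0.4  0.9]
gap 0.010590864992869377 [ 0.  -1.   8.1]
gap 0.01094646906967076 [ 1.4 -0.8 -1.1]
0.088 [ 0.1 -1.2 -0.4] [0.04 0.02 0.02]
0.085 [0.1 0.7 0.5] [0.07 0.04 0.02]
0.082 [-0.1 -0.3  0.4] [-0.   -0.03  0.03]
0.079 [-1.8  0.6  0.4] [ 0.03 -0.09  0.03]
0.076 [-1.6  0.6 -0.1] [0.01 0.01 0.  ]
0.073 [0.2 0.1 0.4] [0.01 0.01 0.  ]
0.07 [-0.9 -0.  -0.7] [-0.01  0.01  0.  ]
0.067 [-0.8  0.3  0.2] [0. 0. 0.]
0.064 [-1.5 -1.2  9.9] [-0.24  0.21  0.06]
0.064 [-1.2 -0.7  9.1] [-0.22  0.17  0.01]
[0.48085667 0.32923671 0.06437256] 66.7583
```

View pics/sw3.png

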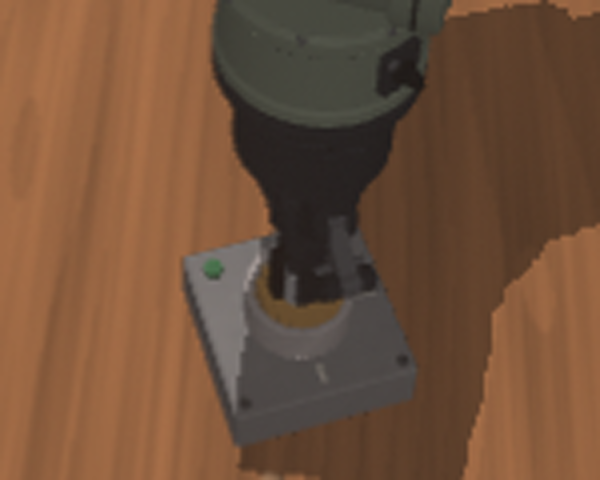

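The key is fully in: contact came at the expected height with about 9 N. Now I turn it.

```bash
cat > m.py <<'E'
from h import *
s=np.array([.4807,.329]); manip.pause(.4)
for d in [8,16,24,32,40,48,56,64,70,75,79,82,85,88]:
    manip.line_to([*s,.0645],ori(np.radians(201.1-d)),speed=.05); o=sensors.get_obs(); print(d,(np.array(o["force"])).round(1),np.array(o["ft_torque"]).round(2))
    if d>80 and abs(o["ft_torque"][2])>.5: break
manip.pause(.4); manip.gripper_to(.05); manip.line_to([*s,.16],speed=.15)
over(s,.15,np.radians(201.3)); im=img("wrist"); a=im["color"][39:179,250:390]
over(SP,.2); b=img("wrist")["color"][40:200,240:400]
cv2.imwrite("pics/m7.png",np.hstack([cv2.resize(x,(400,400),interpolation=cv2.INTER_CUBIC) for x in(a,b)])); print(sensors.get_obs()["clock"])
E
python3 m.py
```

```text
8 [ 0.1 -2.3  1.6] [-0.69 -0.31  0.07]
16 [ 0.8 -3.3  3.8] [-1.   -0.29 -0.02]
24 [ 2.  -5.4  3.2] [-1.24 -0.35  0.01]
32 [ 2.1 -5.2  3.7] [-1.31 -0.33  0.01]
40 [ 1.  -6.3  3.9] [-1.33 -0.31 -0.03]
48 [ 0.2 -5.8  4.6] [-1.4  -0.27 -0.02]
56 [ 0.1 -5.2  4.7] [-1.42 -0.19 -0.05]
64 [-0.3 -5.2  5.9] [-1.37 -0.04  0.03]
70 [-1.  -5.9  5.7] [-1.34  0.14  0.02]
75 [-0.2 -6.   5.5] [-1.35  0.2   0.01]
79 [-0.8 -5.2  5.5] [-1.27  0.25  0.01]
82 [-0.9 -4.9  6. ] [-1.19  0.31  0.  ]
85 [-0.9 -4.   6.1] [-1.15  0.35 -0.01]
88 [-0.8 -4.   6.1] [-1.15  0.36 -0.02]
75.6333
```

View pics/m7.png

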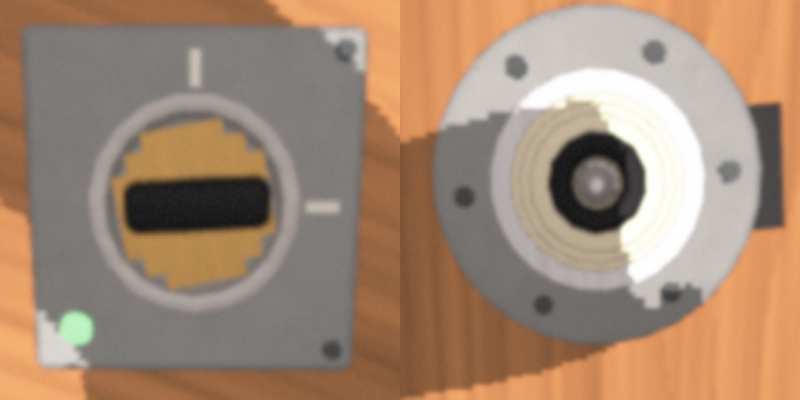

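```bash
python3 -c "
from h import *
im=img('side','fin',(240,150,420,370),3); find(im,'side',['key'])
for z in (.06,.096,.04+.036): print(z,proj(im,[.4807,.329,z]))
print(F())"
```

```text
key 0.62 [0.4776 0.3375 0.0902] [346. 307.]
0.06 [[344.29933038 311.18952167]]
0.096 [[345.07334086 301.8390548 ]]
0.076 [[344.63805681 307.09837218]]
[-0.5911051  -0.38014987 -0.05409261]
```

View pics/fin.png

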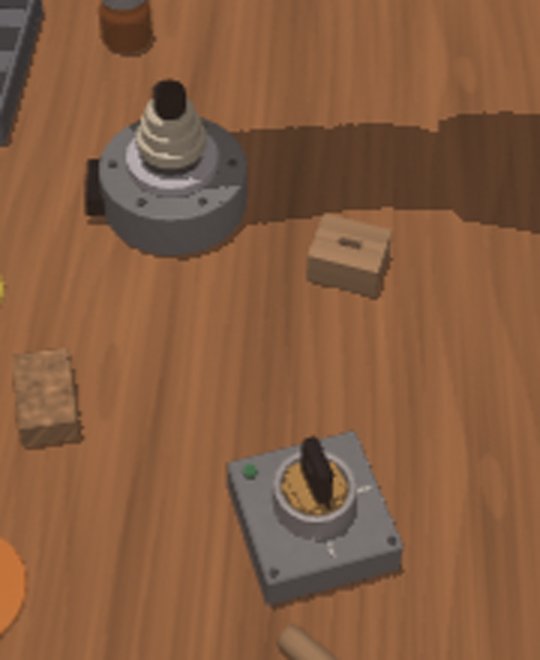

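The side view shows the stack with wheels tapering up to the nut, and the key seated and turned. I'm handing in.

```bash
python3 -c "
from h import *
order.finish_job(); print(sensors.get_obs()['clock'])"
```

```text
the job is handed in; nothing more can be done
the job is handed in; nothing more can be done
```

The polishing head is set up and the switch is on; I handed the job in at about 76 s on the robot's clock, and the hand-in gave no verdict.

- **Spindle:** I put on the flange, then the 60, 51 and 42 mm wheels, then the nut. The 33 mm wheel was not on the table. The nut had been knocked about 3 cm aside during the run, so I located it again before picking it up. The last wrist and side pictures show the stack concentric and flat.
- **Key:** I pushed it in until it met about 9 N at the expected depth, then turned it clockwise with an 88° wrist turn and let go. In the pictures the bow sits on the rotor and has turned about 87°. The rotor itself has turned about 79–80° (roughly 1.38 rad), and the difference fits the slack in the slot.
- **Weaker evidence:** I felt no clear torque rise at the stop, so the "on" reading rests on the pictures. The gripper opening read about 1.1–2.5 mm too small on every grasp, a steady offset that did no harm.
- **Bystanders:** I moved none of the jar, cork block, rotary tool or brush. The jar and cork block look in place in the last side picture; the rotary tool is outside its frame and only the brush handle's end shows.

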